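# Fetch the strap die from behind the bottle, tin and maul

## Task

Clear the bottle, the tin and the maul out of the grey tray and stand all three upright on the cork mat; then fetch the oblong steel die that they hemmed in and stand it, cutting edge down, in the middle of the white cutting block with its long side along the block's long side. Only then put the bottle, the tin and the maul back upright in the tray, each on the spot where it stood at the start, and leave the small round die in the tray where it lies.

Things in the scene. Friction and masses are not known exactly. Their poses are not given: they have to be found in the camera images.
- bottle: White plastic edge-paint bottle standing upright, black cap. Round body 52 mm across up to 85 mm, then tapering to a cap 30 mm across from 112 to 145 mm height (the total height); about 0.25 kg. Take it by the cap, from above. Origin: centre of its underside; z up.
- tin: Plain steel round tin of glue standing upright, 60 mm across, 115 mm tall, straight sides, about 0.4 kg. Origin: centre of its underside; z up.
- maul: Leatherworker's maul standing on its head: black round head 56 mm across and 100 mm tall, pale round wooden handle 28 mm across rising from it, total height 180 mm; about 0.45 kg. Take it by the handle, from above. Origin: centre of the underside of the head; z up along the handle.
- strap_die: Oblong steel cutting die: rectangular outline 64 (its x) by 44 mm (y), 26 mm tall, an upright dark steel grip block in the middle, 40 (x) by 16 mm (y), up to 72 mm height; 0.25 kg. Both ends alike. It stands at the tray's far side; of the tall things one is to its left, one to its right, one between it and the robot, 70 to 90 mm off between centres. Origin: centre of its underside (cutting edge); z up.
- round_die: Small round steel ring die with a crossbar, 38 mm across, 24 mm tall, in a corner of the tray nearest the robot. Not to be moved. Origin: centre of its underside; z up.
- bay: Grey sheet-steel tray fixed on the bench, 210 mm (x) by 250 mm (y), floor 6 mm thick, rim 30 mm high and 4 mm thick. All the tall things and the dies stand on its floor at the start; a small loose brass collar lies in it too. Origin: centre of its underside, on the bench; x points to its side away from the robot, z up.
- mat: Flat brown cork mat fixed on the bench to one side of the tray, 290 mm (its x) by 120 mm (its y), 6 mm thick. Side area for the cleared things; empty at the start. Origin: centre of its underside, on the bench; z up.
- block: White nylon cutting block fixed on the bench on the other side of the tray, 180 mm (its x, the long side) by 130 mm (its y), 20 mm thick; empty at the start. Origin: centre of its underside, on the bench; z up.

How it is judged:
By the outcome, as a careful person would: the job done as asked, in the order asked, and still so for the second after the job is handed in, with the robot touching nothing.
It also fails if it takes over 139 s, if anything falls off the work surface, if the arm or the gripper's body presses on something with over 40 N, if the wrist force passes 120 N, or if a joint passes its speed limit or range.

## Robot

A 7-joint arm with a two-finger parallel gripper is mounted at the origin on the work surface. World frame = base frame: x ahead of the robot, y to its left, z up, the work surface at z = 0. Lengths are in mm, angles in rad, forces in N, time in s.
With the tool pointing down it reaches from about 425 to 825 mm from the base axis. Payload 3.6 kg.
Tool frame: the origin (TCP) lies midway between the tips of the shut fingers; the grasp point (between the pads) lies 19 mm behind it; z points along the fingers, y is the line along which they close (so a half turn about z gives the same grasp; the last joint's range is limited). The gripper opens to 85 mm and grips with 20 to 120 N. Pads are 22 mm wide; open, the fingers measure 114 mm over their backs; the gripper's body (76 mm by 85 mm) begins 54 mm behind the grasp point. The pads swing forward as they close: fully open they stand 13 mm farther back than shut.
Start: joints at [-1.304, 0.615, -0.013, 1.423, 0.008, 1.103, -0.04], TCP at [187.579, 622.316, 231.297] pointing down, gripper open.
Joint ranges: [-3.12, 3.12], [-0.3, 2.06], [-1.34, 1.32], [0.26, 2.42], [-1.36, 4.5], [0.01, 1.98], [-2.84, 2.84]. Speed limits (rad/s): [2.79, 2.79, 3.14, 3.14, 3.14, 3.14, 3.14].

## Interface

Orientations are given as a 3x3 rotation matrix whose columns are the frame's x, y, z axes.
In Python, from bench import robot, imaging, job gives the robot as it stands. The module is installed in compiled form; this text tells all that it offers.
- The arm moves only by the tool jog_arm, never from a script. Its arguments are lists of equal length, an entry for each row: "fingers": the opening, from -1 (shut) to 1 (fully open); "offset": the shift along the tool's x, y, z in mm, a list of three; "angular": the turn, a rotation vector about the tool's x, y, z in rad, a list of three. In form: {"fingers": [fingers, ...], "offset": [[tx, ty, tz], ...], "angular": [[wx, wy, wz], ...]}. A call has 1 to 8 rows; each row is the pose to reach, as a shift and turn from the pose commanded when the call began, along the tool's axes at that moment; what a row does not reach only later rows make up. A row lasts 1/8 s, in which the tool goes at most 62.5 mm and 10.7 degrees, less where a joint would pass 70% of its speed; a pose out of reach is approached as far as the arm can. A call with a gripper value outside its range is refused whole. The fingers move at their own pace and stop on an object; "squeeze" is the grip in N (left out, the last holds). Time passes only in rows, so rows that repeat a pose let the fingers close. It gives the time, the measured TCP pose, the force, the opening and the grip force at its end, in the units of the state.
- robot.get_obs(): the state, without advancing time (a new reading comes with each control period).
- imaging.snapshot(name): name is "scene" or "top" or "wrist"; returns a dict with "image" (384x512x3 uint8, red, green, blue), "vertical_fov" (degrees; the focal length in pixels is half the picture's height over the tangent of half this angle, whatever the lens; pixels are square), "cx", "cy" (the principal point, pixels), "distortion" ([k1, k2, p1, p2, k3] as OpenCV has them; the pictures are not rectified), "pose" (4x4, takes a point from camera to world coordinates). Camera axes: x right, y up, looking along -z (the intrinsics and any distortion apply to the point x, -y, -z); pixel columns grow to the right and rows downward; lengths in mm; the calibration is good to about 2 mm. A picture is of the moment at which its call begins. There is no depth.
- job.sign_off(): hands the job in; it is judged then, once.
The state is a dict: "clock": time; "joint_positions": joint angles; "qd": joint speeds; "effort": joint torques, N m; "tool_pos": TCP position; "ee_rot": TCP orientation; "contact_force": force on the tool from outside, world axes, zero at the start; "moment": the same for the moment, N m; "grip_width": finger opening in mm; "grip_force": force on a finger pad.
Only numpy, scipy, OpenCV 4.12 (cv2) and the standard library are available. Lean on these libraries where they do the work, as an engineer would, in place of code of your own. Each camera call takes 0.05 s, during which the arm holds its last target. There are 200 camera calls.

## Working session

There is one attempt and no reset: what is moved stays moved. The work goes in short steps, Python scripts to look and compute and a tool call to move; the robot and the scene stay as the last step left them, time stands still between calls to the robot, and variables do not carry over. Pictures are saved under pics/ and viewed, at most 14 in all, crops included, and the job is handed in when it is done.

Besides the shell and the picture viewer there is one more tool, called after "Call:" as name(argument=value, ...) on one line, values as JSON. jog_arm: Moves the arm, as the interface text tells. Its arguments: {"type":"object","properties":{"fingers":{"type":"array"},"offset":{"type":"array"},"angular":{"type":"array"},"squeeze":{"type":"number"}},"required":["fingers","offset","angular"]}

```bash
mkdir -p pics
cat > h.py <<'E'
import numpy as np, cv2
from bench import robot, imaging, job
def snap(n,f=None):
    s=imaging.snapshot(n)
    if f: cv2.imwrite('pics/'+f,cv2.cvtColor(s['image'],cv2.COLOR_RGB2BGR))
    return s
def K(s):
    f=s['image'].shape[0]/2/np.tan(np.radians(s['vertical_fov'])/2)
    return np.array([[f,0,s['cx']],[0,f,s['cy']],[0,0,1.]])
def ray(s,px,z):
    p=cv2.undistortPoints(np.array(px,float).reshape(-1,1,2),K(s),np.array(s['distortion'],float)).reshape(-1,2)
    d=np.c_[p[:,0],-p[:,1],-np.ones(len(p))]@s['pose'][:3,:3].T
    o=s['pose'][:3,3]
    return o+d*((z-o[2])/d[:,2])[:,None]
def proj(s,P):
    P=np.array(P,float).reshape(-1,3)
    c=(P-s['pose'][:3,3])@s['pose'][:3,:3]
    c=c*[1,-1,-1]
    return cv2.projectPoints(c.reshape(-1,1,3),np.zeros(3),np.zeros(3),K(s),np.array(s['distortion'],float))[0].reshape(-1,2)
E
python3 - <<'E'
from h import *
for n in('top','scene','wrist'):
    s=snap(n,n+'0.png');print(n,s['vertical_fov'],s['cx'],s['cy'],s['distortion'],np.round(s['pose'],3).tolist())
o=robot.get_obs()
print(o)
E
```

```text
top 54.4059139102325 257.35153980335383 193.26851145603027 [-0.03029889  0.          0.          0.          0.        ] [[-0.047, 0.97, -0.237, 342.53], [-0.999, -0.045, 0.013, 20.299], [0.002, 0.237, 0.971, 955.589], [0.0, 0.0, 0.0, 1.0]]
scene 43.57701575394279 252.16086175464756 193.72022324562568 [-0.11268947  0.          0.          0.          0.        ] [[-0.251, -0.567, 0.785, 1363.369], [0.968, -0.133, 0.213, 239.649], [-0.016, 0.813, 0.582, 651.945], [0.0, 0.0, 0.0, 1.0]]
wrist 65.50542997163957 256.0614147491837 189.82649007324528 [0.00191618 0.         0.         0.         0.        ] [[0.289, -0.909, -0.301, 110.234], [0.957, 0.274, 0.092, 644.801], [-0.001, -0.314, 0.949, 373.646], [0.0, 0.0, 0.0, 1.0]]
{'clock': 0.15, 'joint_positions': array([-1.30450931,  0.61573615, -0.01263162,  1.4244864 ,  0.00808602,
        1.10337994, -0.04039685]), 'qd': array([-0.00207942, -0.00261894, -0.00155632, -0.00437435, -0.00200067,
       -0.00013229, -0.00034008]), 'effort': array([ 3.73306748e-04, -4.69658840e+01,  2.59540463e-01, -1.71252233e+01,
        1.00652975e-02,  7.09817716e-03,  1.20618770e-05]), 'tool_pos': array([187.41627714, 621.81154458, 230.39354883]), 'ee_rot': array([[-9.57464219e-01,  2.88551457e-01, -5.70210320e-04],
       [ 2.88552020e-01,  9.57462382e-01, -1.87576279e-03],
       [ 4.70084428e-06, -1.96051110e-03, -9.99998078e-01]]), 'contact_force': array([-0.832823  ,  0.48504071,  0.58961434]), 'moment': array([-0.08975791, -0.01343545,  0.00775087]), 'grip_force': 0.0, 'grip_width': 85.26851714104811}
```

View pics/top0.png

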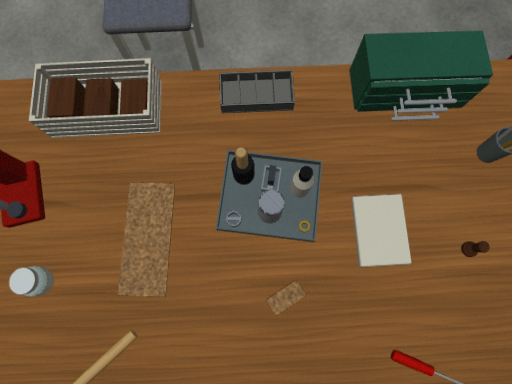

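View pics/scene0.png

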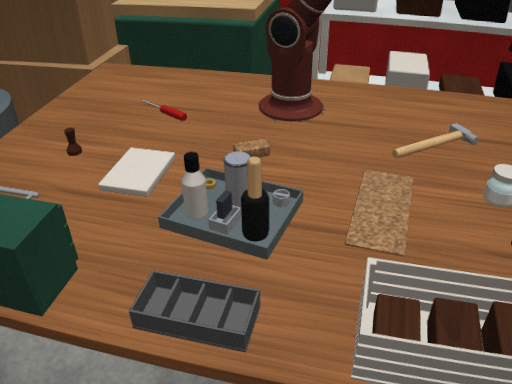

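The top view shows the maul (243,165), strap die (271,178), tin (271,203), bottle (303,180), round die (233,218), collar (305,226), mat (147,238) and block (381,230). The scene view agrees. I'll zoom in to measure.

Run:
```python
import cv2,numpy as np
a=cv2.imread('pics/top0.png')[140:250,205:335]; a=cv2.resize(a,None,fx=4.5,fy=4.5,interpolation=cv2.INTER_CUBIC)
cv2.imwrite('pics/tc.png',a)
b=cv2.imread('pics/scene0.png')[145:265,150:310]; b=cv2.resize(b,None,fx=4.8,fy=4.8,interpolation=cv2.INTER_CUBIC)
cv2.imwrite('pics/sc.png',b)
```

```text
(no output)
```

View pics/tc.png

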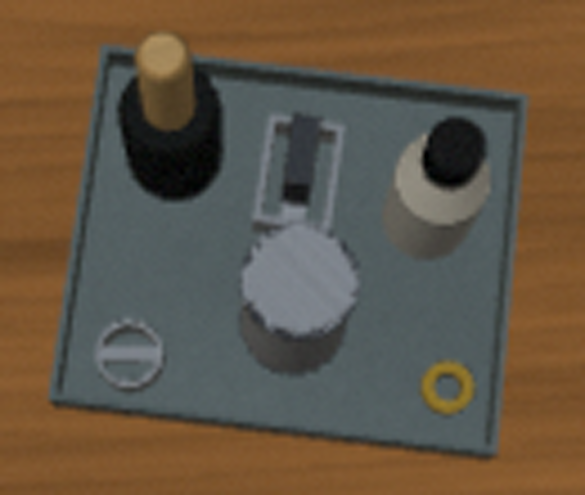

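View pics/sc.png

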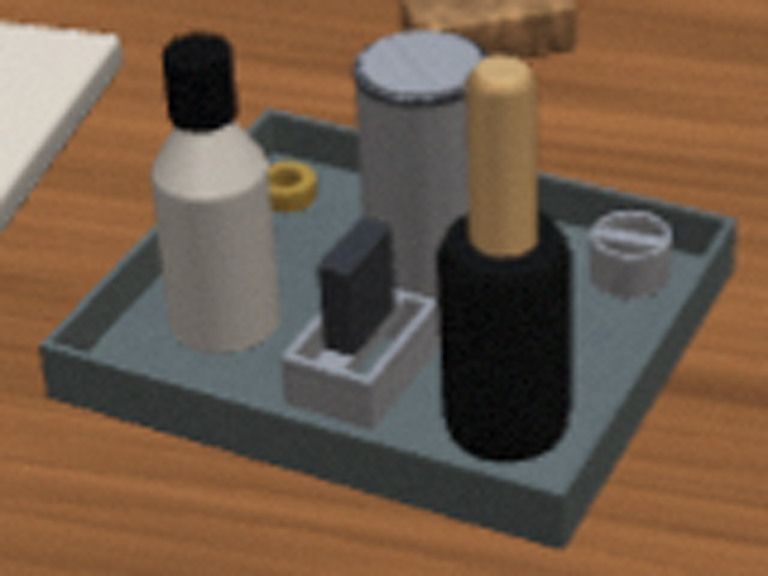

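The crops show the tray's corners at crop pixels (104,47), (527,97), (494,455) and (52,402), with the tops of all the things clearly visible. The strap die's long axis runs about along the tray's x.

```bash
cat > m.py <<'E'
from h import *
s=snap('top');c=snap('scene')
T=lambda p:(np.array(p,float)+.5)/4.5-.5+[205,140]
S=lambda p:(np.array(p,float)+.5)/4.8-.5+[150,145]
def pr(n,s,p,z): print(n,np.round(ray(s,p,z)[:,:2],1).tolist())
pr('tray T',s,T([(104,47),(527,97),(494,455),(52,402)]),30)
pr('tray S',c,S([(44,350),(566,493),(735,223),(267,112)]),30)
for n,t,q,z in(('maul',(163,52),(503,75),186),('tin',(300,280),(420,66),121),('bottle',(456,143),(199,46),151)):
    pr(n+' T',s,T([t]),z);pr(n+' S',c,S([q]),z)
pr('round T',s,T([(129,353)]),30);pr('round S',c,S([(630,235)]),30)
pr('die grip top S',c,S([(320,265),(357,277),(391,236),(355,220)]),78)
pr('die top outline S',c,S([(285,357),(370,380),(437,300)]),32)
pr('die top outline T',s,T([(269,116),(343,124),(330,222),(256,218)]),32)
pr('die grip top T',s,T([(292,114),(323,118)]),78)
img=s['image'];hsv=cv2.cvtColor(img,cv2.COLOR_RGB2HSV)
import sys
w=((hsv[...,1]<40)&(hsv[...,2]>170)).astype(np.uint8)
def quad(m,z,n,x0,x1,y0,y1):
    k=np.zeros_like(m);k[y0:y1,x0:x1]=m[y0:y1,x0:x1]
    k=cv2.morphologyEx(cv2.morphologyEx(k,cv2.MORPH_CLOSE,np.ones((5,5))),cv2.MORPH_OPEN,np.ones((5,5)))
    ct=max(cv2.findContours(k,0,2)[0],key=cv2.contourArea)
    P=ray(s,ct.reshape(-1,2),z)[:,:2].astype(np.float32)
    r=cv2.minAreaRect(P);print(n,r,cv2.boxPoints(r).round().tolist())
quad(w,20,'block',340,425,180,280)
print(hsv[240,147],hsv[240,100],hsv[300,147])
# mat by saturation
m=((hsv[...,1].astype(int)<150)&(hsv[...,1]>60)).astype(np.uint8)
quad(m,6,'mat',105,190,170,310)
E
python3 m.py
```

```text
tray T [[688.4, 80.2], [646.5, -163.9], [440.7, -127.5], [481.4, 114.8]]
tray S [[652.8, -157.6], [689.6, 85.1], [488.9, 119.5], [447.2, -125.4]]
maul T [[626.2, 41.6]]
maul S [[631.3, 46.3]]
tin T [[524.3, -21.7]]
tin S [[530.0, -18.3]]
bottle T [[584.2, -102.1]]
bottle S [[582.4, -99.9]]
round T [[507.0, 71.3]]
round S [[509.6, 73.8]]
die grip top S [[626.6, -36.0], [631.1, -18.2], [599.6, -12.8], [591.8, -31.4]]
die top outline S [[635.1, -52.0], [641.5, -11.6], [580.6, 0.9]]
die top outline T [[641.1, -13.7], [634.4, -56.0], [576.6, -45.1], [580.9, -3.2]]
die grip top T [[626.8, -24.7], [623.8, -41.5]]
block ((463.1885986328125, -300.9065246582031), (175.11158752441406, 125.15576934814453), 0.5488193035125732) [[375.0, -239.0], [376.0, -364.0], [551.0, -363.0], [550.0, -237.0]]
[ 16 130 126] [ 14 163 128] [ 15 164 123]
mat ((472.447998046875, 295.18243408203125), (120.57490539550781, 290.9579162597656), 85.6619644165039) [[323.0, 246.0], [613.0, 224.0], [622.0, 344.0], [332.0, 366.0]]
```

Call:
jog_arm(fingers=[1,1,1], offset=[[0,0,-15],[0,0,-30],[0,0,-30]], angular=[[0,0,-0.15],[0,0,-0.293],[0,0,-0.293]])

```text
clock: 0.62
tool_pos: [187.9, 623.0, 262.4]
ee_rot: [[-1.0, 0.002, 0.0], [0.002, 1.0, 0.003], [-0.0, 0.003, -1.0]]
contact_force: [0.5, -0.1, -0.3]
grip_width: 85.5
grip_force: 0.0
```

Call:
jog_arm(fingers=[1,1,1,1,1,1,1,1], offset=[[-20,-40,-5],[-50,-90,-10],[-78,-142,-15],[-106,-194,-20],[-134,-246,-25],[-162,-298,-30],[-190,-350,-35],[-218,-402,-40]], angular=[[0,0,0],[0,0,0],[0,0,0],[0,0,0],[0,0,0],[0,0,0],[0,0,0],[0,0,0]])

```text
clock: 1.62
tool_pos: [406.0, 218.4, 300.9]
ee_rot: [[-1.0, 0.003, -0.001], [0.003, 1.0, -0.0], [0.001, -0.0, -1.0]]
contact_force: [0.1, 0.3, 0.3]
grip_width: 85.3
grip_force: 0.0
```

Call:
jog_arm(fingers=[1,1,1,1,1,1], offset=[[-28,-50,0],[-56,-100,0],[-84,-150,0],[-112,-200,0],[-134,-220,0],[-134,-220,0]], angular=[[0,0,0],[0,0,0],[0,0,0],[0,0,0],[0,0,0],[0,0,0]])

```text
clock: 2.38
tool_pos: [540.3, -2.2, 300.1]
ee_rot: [[-1.0, 0.007, -0.001], [0.007, 1.0, -0.001], [0.001, -0.001, -1.0]]
contact_force: [-0.8, -0.1, -0.4]
grip_width: 85.4
grip_force: 0.0
```

Run:
```python
from h import *
s=snap('wrist','w1.png')
print(np.round(s['pose'],3).tolist(),robot.get_obs()['tool_pos'])
a=cv2.imread('pics/w1.png');cv2.imwrite('pics/w1b.png',cv2.resize(a,None,fx=1.5,fy=1.5,interpolation=cv2.INTER_CUBIC))
for n,p in(('maul',(629,44,186)),('tin',(527,-20,121)),('bottle',(583,-101,151)),('die',(609,-27,78))): print(n,proj(s,p)*1.5)
```

```text
[[0.007, -0.95, -0.313, 459.776], [1.0, 0.007, 0.002, -1.934], [0.0, -0.313, 0.95, 443.656], [0.0, 0.0, 0.0, 1.0]] [ 5.39372260e+02 -5.85731997e-02  3.00232345e+02]
maul [[455.04848503 404.63197286]]
tin [[360.05264325 234.02082885]]
bottle [[245.30198904 321.5462252 ]]
die [[356.83562615 315.81181898]]
```

View pics/w1b.png

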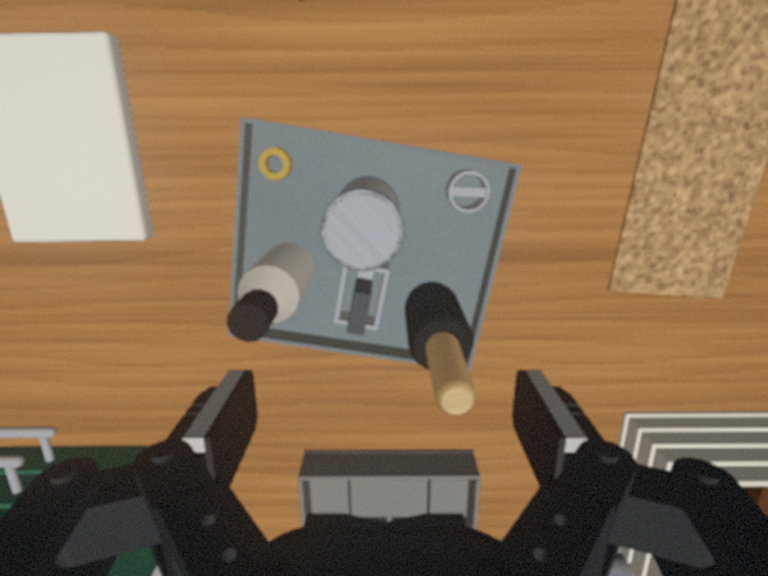

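The wrist view, magnified 1.5 times, shows the maul top (457,399), tin top (362,229), bottle cap (250,318) and the die's grip (358,316).

Run:
```python
from h import *
s=snap('wrist')
f=lambda p:(np.array(p,float)+.5)/1.5-.5
for n,p,z in(('maul',(457,399),186),('tin',(362,229),121),('bottle',(248,320),151),('round',(469,191),30)): print(n,ray(s,f([p]),z).round(1))
print(ray(s,f([(342,265),(390,267),(377,330),(334,324)]),32).round(1))
print(ray(s,f([(247,118),(519,166),(469,362),(231,334)]),30).round(1))
im=s['image'];h=cv2.cvtColor(im,cv2.COLOR_RGB2HSV)
# bottle body base & maul head base visible ends (near robot edge)
b=(im.min(2)>195).astype(np.uint8); P=np.argwhere(b[20:165,:110]); 
ct=max(cv2.findContours(b[:,:110].copy(),0,2)[0],key=cv2.contourArea)
print(cv2.approxPolyDP(ct,6,True).reshape(-1,2).tolist())
r=ray(s,cv2.approxPolyDP(ct,6,True).reshape(-1,2),20).round(1);print(r[:,:2].tolist())
```

```text
maul [[623.4  47.6 186. ]]
tin [[522.1 -16.3 121. ]]
bottle [[580.9 -96.5 151. ]]
round [[505.3  77.3  30. ]]
[[574.2 -40.5  32. ]
 [576.4   5.4  32. ]
 [641.9  -7.6  32. ]
 [635.2 -50.4  32. ]]
[[ 442.4 -118.5   30. ]
 [ 483.5  120.8   30. ]
 [ 679.1   86.9   30. ]
 [ 646.5 -155.    30. ]]
[[0, 25], [7, 158], [91, 158], [67, 26]]
[[378.2, -322.4], [548.7, -358.7], [549.1, -238.0], [379.5, -238.3]]
```

Call:
jog_arm(fingers=[1,1,1,1,1,1], offset=[[-45,25,10],[-87,45,30],[-87,45,80],[-87,45,130],[-87,45,157],[-87,45,157]], angular=[[0,0,0],[0,0,0],[0,0,0],[0,0,0],[0,0,0],[0,0,0]])

```text
clock: 3.22
tool_pos: [624.0, 47.4, 141.9]
ee_rot: [[-1.0, -0.002, -0.007], [-0.002, 1.0, 0.001], [0.007, 0.001, -1.0]]
contact_force: [-0.4, 0.3, -0.1]
grip_width: 85.3
grip_force: 0.0
```

Call:
jog_arm(fingers=[-0.3,-0.5,-1,-1,-1,-1], offset=[[0,0,0],[0,0,0],[0,0,0],[0,0,0],[0,0,0],[0,0,0]], angular=[[0,0,0],[0,0,0],[0,0,0],[0,0,0],[0,0,0],[0,0,0]], squeeze=50)

```text
clock: 3.98
tool_pos: [627.5, 45.0, 145.6]
ee_rot: [[-1.0, 0.0, 0.002], [0.0, 1.0, -0.0], [-0.002, -0.0, -1.0]]
contact_force: [0.1, -0.3, 5.5]
grip_width: 26.9
grip_force: 50.0
```

Call:
jog_arm(fingers=[-1,-1,-1,-1,-1,-1,-1,-1], offset=[[0,0,-20],[0,0,-60],[0,0,-90],[15,45,-90],[30,100,-90],[45,155,-90],[60,205,-90],[70,244,-90]], angular=[[0,0,0],[0,0,0],[0,0,0],[0,0,0],[0,0,0],[0,0,0],[0,0,0],[0,0,0]])

```text
clock: 4.97
tool_pos: [553.5, 292.2, 231.8]
ee_rot: [[-1.0, -0.003, -0.006], [-0.003, 1.0, -0.001], [0.006, -0.001, -1.0]]
contact_force: [0.2, -0.4, -6.4]
grip_width: 26.8
grip_force: 50.2
```

Call:
jog_arm(fingers=[-1,-1,-1,-1,-1,-1,-1], offset=[[0,0,0],[0,0,30],[0,0,65],[0,0,80],[0,0,86],[0,0,89],[0,0,89]], angular=[[0,0,0],[0,0,0],[0,0,0],[0,0,0],[0,0,0],[0,0,0],[0,0,0]])

```text
clock: 5.85
tool_pos: [557.4, 289.6, 146.3]
ee_rot: [[-1.0, -0.0, 0.002], [-0.0, 1.0, 0.001], [-0.002, 0.001, -1.0]]
contact_force: [-0.6, -0.3, -4.5]
grip_width: 26.7
grip_force: 50.6
```

Call:
jog_arm(fingers=[-1,-1,-1], offset=[[0,0,1],[0,0,2],[0,0,2]], angular=[[0,0,0],[0,0,0],[0,0,0]])

```text
clock: 6.22
tool_pos: [557.7, 289.7, 145.7]
ee_rot: [[-1.0, -0.0, 0.003], [-0.0, 1.0, 0.002], [-0.003, 0.002, -1.0]]
contact_force: [-1.1, -1.7, 5.0]
grip_width: 26.9
grip_force: 51.6
```

Call:
jog_arm(fingers=[0,1,1,1,1,1,1,1], offset=[[0,0,0],[0,0,0],[0,0,0],[0,0,0],[0,0,-40],[0,0,-90],[0,0,-120],[0,0,-120]], angular=[[0,0,0],[0,0,0],[0,0,0],[0,0,0],[0,0,0],[0,0,0],[0,0,0],[0,0,0]])

```text
clock: 7.22
tool_pos: [558.2, 290.1, 266.3]
ee_rot: [[-1.0, -0.0, 0.006], [-0.0, 1.0, 0.003], [-0.006, 0.003, -1.0]]
contact_force: [0.3, 0.0, -0.5]
grip_width: 85.6
grip_force: 0.0
```

Run:
```python
from h import *
s=snap('scene','s2.png');t=snap('top','t2.png')
a=s['image'][130:270,150:470];b=t['image'][130:270,105:425]
cv2.imwrite('pics/c2.png',cv2.resize(np.vstack([a,b]),None,fx=2,fy=2)[...,::-1])
```

```text
(no output)
```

View pics/c2.png

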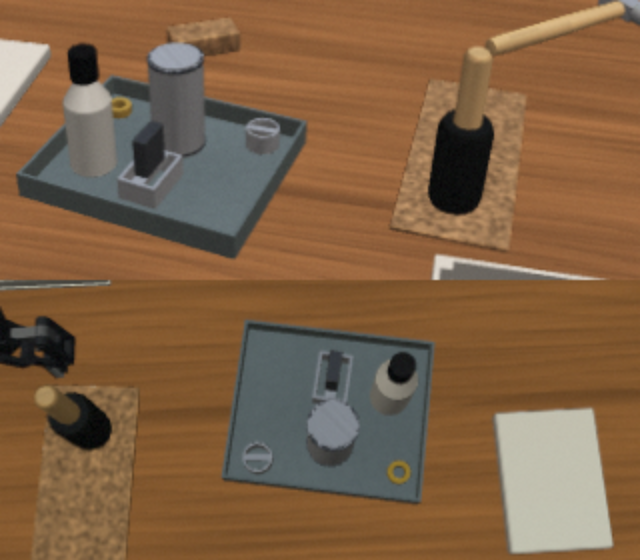

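Maul stands on the mat, upright. Next the tin.

Call:
jog_arm(fingers=[1,1,1,1,1,1,1,1], offset=[[5,-40,0],[10,-100,0],[16,-160,0],[22,-220,0],[28,-275,0],[31,-308,20],[31,-308,50],[31,-308,70]], angular=[[0,0,0],[0,0,0],[0,0,0],[0,0,0],[0,0,0],[0,0,0],[0,0,0],[0,0,0]])

```text
clock: 8.32
tool_pos: [523.8, -19.2, 190.4]
ee_rot: [[-1.0, 0.001, -0.005], [0.001, 1.0, -0.0], [0.005, -0.0, -1.0]]
contact_force: [-0.3, 0.3, 0.2]
grip_width: 85.6
grip_force: 0.0
```

Call:
jog_arm(fingers=[1,1,1,1,1], offset=[[0,0,20],[0,0,60],[0,0,100],[0,0,117],[0,0,117]], angular=[[0,0,0],[0,0,0],[0,0,0],[0,0,0],[0,0,0]])

```text
clock: 8.95
tool_pos: [523.3, -18.6, 73.7]
ee_rot: [[-1.0, -0.0, -0.007], [-0.0, 1.0, -0.0], [0.007, -0.0, -1.0]]
contact_force: [0.1, 0.4, 0.6]
grip_width: 85.5
grip_force: 0.0
```

Call:
jog_arm(fingers=[0.6,0.3,-1,-1,-1], offset=[[0,0,0],[0,0,0],[0,0,0],[0,0,0],[0,0,0]], angular=[[0,0,0],[0,0,0],[0,0,0],[0,0,0],[0,0,0]], squeeze=50)

```text
clock: 9.57
tool_pos: [526.4, -18.8, 77.2]
ee_rot: [[-1.0, 0.0, 0.002], [0.0, 1.0, -0.0], [-0.002, -0.0, -1.0]]
contact_force: [-0.4, -0.8, 5.8]
grip_width: 58.9
grip_force: 54.6
```

Call:
jog_arm(fingers=[-1,-1,-1,-1,-1,-1,-1,-1], offset=[[0,0,-20],[0,0,-55],[0,10,-80],[10,60,-80],[21,120,-80],[32,180,-80],[43,240,-80],[54,295,-80]], angular=[[0,0,0],[0,0,0],[0,0,0],[0,0,0],[0,0,0],[0,0,0],[0,0,0],[0,0,0]])

```text
clock: 10.58
tool_pos: [469.7, 278.4, 155.2]
ee_rot: [[-1.0, -0.001, -0.003], [-0.001, 1.0, -0.001], [0.003, -0.001, -1.0]]
contact_force: [1.6, 0.1, -3.9]
grip_width: 59.0
grip_force: 55.1
```

Call:
jog_arm(fingers=[-1,-1,-1,-1,-1,-1,-1,-1], offset=[[0,19,0],[0,19,10],[0,19,40],[0,19,65],[0,19,75],[0,19,79],[0,19,80],[0,19,81]], angular=[[0,0,0],[0,0,0],[0,0,0],[0,0,0],[0,0,0],[0,0,0],[0,0,0],[0,0,0]])

```text
clock: 11.58
tool_pos: [472.2, 293.5, 77.2]
ee_rot: [[-1.0, 0.001, 0.0], [0.001, 1.0, -0.002], [-0.0, -0.002, -1.0]]
contact_force: [-3.8, -4.3, 12.6]
grip_width: 59.1
grip_force: 56.1
```

Call:
jog_arm(fingers=[1,1,1,1,1,1,1,1], offset=[[0,0,0],[0,0,0],[0,0,0],[0,0,-20],[0,0,-70],[0,0,-120],[-10,-40,-160],[-25,-90,-160]], angular=[[0,0,0],[0,0,0],[0,0,0],[0,0,0],[0,0,0],[0,0,0],[0,0,0],[0,0,0]])

```text
clock: 12.58
tool_pos: [498.9, 206.9, 239.1]
ee_rot: [[-1.0, -0.005, 0.008], [-0.004, 1.0, 0.005], [-0.008, 0.005, -1.0]]
contact_force: [1.0, 0.3, -0.4]
grip_width: 85.3
grip_force: 0.0
```

Call:
jog_arm(fingers=[1,1,1,1,1,1,1,1], offset=[[-16,-55,0],[-32,-110,0],[-48,-165,0],[-64,-220,0],[-78,-270,10],[-86,-305,20],[-86,-305,30],[-86,-305,30]], angular=[[0,0,0],[0,0,0],[0,0,0],[0,0,0],[0,0,0],[0,0,0],[0,0,0],[0,0,0]])

```text
clock: 13.58
tool_pos: [582.1, -98.1, 204.2]
ee_rot: [[-1.0, -0.001, -0.002], [-0.001, 1.0, 0.002], [0.002, 0.002, -1.0]]
contact_force: [0.2, 1.2, -0.3]
grip_width: 85.3
grip_force: 0.0
```

Run:
```python
from h import *
t=snap('top');w=snap('wrist');s=snap('scene')
a=cv2.resize(t['image'][130:310,105:345],None,fx=1.65,fy=1.65)
cv2.imwrite('pics/c3.png',np.hstack([cv2.resize(w['image'],(396,297)),a])[...,::-1])
print(robot.get_obs()['tool_pos'],proj(w,(582.5,-99.5,151))*396/512,proj(t,(582.5,-99.5,151)))
```

```text
[583.11828338 -97.51917736 205.73914521] [[195.94800509 162.52132691]] [[304.85774029 172.170823  ]]
```

View pics/c3.png

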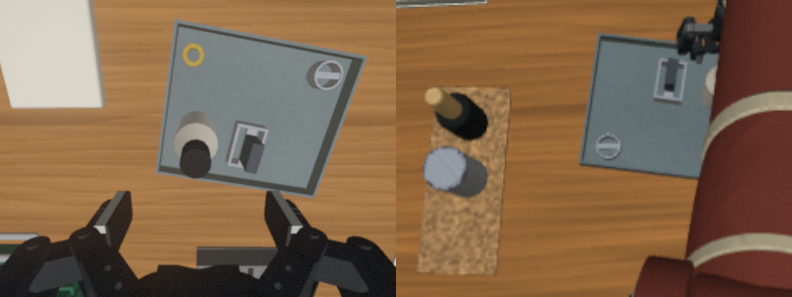

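The maul and the tin both stand on the mat, and the bottle cap sits in the wrist view at (196,160) as predicted.

Call:
jog_arm(fingers=[1,1,1,1], offset=[[0,0,30],[0,0,70],[0,0,84],[0,0,84]], angular=[[0,0,0],[0,0,0],[0,0,0],[0,0,0]])

```text
clock: 14.22
tool_pos: [582.7, -98.9, 121.2]
ee_rot: [[-1.0, -0.001, -0.001], [-0.001, 1.0, 0.0], [0.001, 0.0, -1.0]]
contact_force: [0.7, -0.5, -0.2]
grip_width: 85.6
grip_force: 0.0
```

Call:
jog_arm(fingers=[-0.1,-0.3,-1,-1,-1,-1], offset=[[0,0,0],[0,0,0],[0,0,0],[0,0,0],[0,0,0],[0,0,0]], angular=[[0,0,0],[0,0,0],[0,0,0],[0,0,0],[0,0,0],[0,0,0]], squeeze=40)

```text
clock: 14.98
tool_pos: [583.4, -99.9, 122.2]
ee_rot: [[-1.0, -0.0, 0.002], [-0.0, 1.0, -0.0], [-0.002, -0.0, -1.0]]
contact_force: [-0.2, 0.3, 5.9]
grip_width: 27.8
grip_force: 39.9
```

Call:
jog_arm(fingers=[-1,-1,-1,-1,-1,-1,-1,-1], offset=[[0,0,-20],[0,0,-60],[0,0,-100],[15,40,-110],[40,90,-110],[65,140,-110],[90,190,-110],[115,240,-110]], angular=[[0,0,0],[0,0,0],[0,0,0],[0,0,0],[0,0,0],[0,0,0],[0,0,0],[0,0,0]])

```text
clock: 15.98
tool_pos: [465.8, 141.8, 230.3]
ee_rot: [[-1.0, -0.0, -0.002], [-0.0, 1.0, -0.001], [0.002, -0.001, -1.0]]
contact_force: [0.3, 0.7, -2.4]
grip_width: 28.1
grip_force: 40.0
```

Call:
jog_arm(fingers=[-1,-1,-1,-1,-1,-1,-1,-1], offset=[[25,50,0],[50,100,0],[70,145,0],[81,162,10],[81,162,50],[81,162,90],[81,162,104],[81,162,106]], angular=[[0,0,0],[0,0,0],[0,0,0],[0,0,0],[0,0,0],[0,0,0],[0,0,0],[0,0,0]])

```text
clock: 16.98
tool_pos: [386.3, 302.0, 124.6]
ee_rot: [[-1.0, -0.0, -0.002], [-0.0, 1.0, -0.001], [0.002, -0.001, -1.0]]
contact_force: [0.6, -0.2, -2.7]
grip_width: 27.5
grip_force: 40.1
```

Call:
jog_arm(fingers=[-1,-1,-1,-1], offset=[[0,0,1],[0,0,3],[0,0,4],[0,0,4]], angular=[[0,0,0],[0,0,0],[0,0,0],[0,0,0]])

```text
clock: 17.48
tool_pos: [387.1, 302.7, 122.2]
ee_rot: [[-1.0, -0.0, 0.001], [-0.0, 1.0, 0.001], [-0.001, 0.001, -1.0]]
contact_force: [-0.7, -0.5, 3.4]
grip_width: 27.8
grip_force: 40.7
```

Call:
jog_arm(fingers=[0.3,1,1,1,1,1,1,1], offset=[[0,0,0],[0,0,0],[0,0,0],[0,0,-20],[0,0,-70],[0,0,-100],[-20,-35,-110],[-51,-78,-110]], angular=[[0,0,0],[0,0,0],[0,0,0],[0,0,0],[0,0,0],[0,0,0],[0,0,0],[0,0,0]])

```text
clock: 18.48
tool_pos: [438.0, 225.3, 232.5]
ee_rot: [[-1.0, -0.005, 0.002], [-0.005, 1.0, 0.002], [-0.002, 0.002, -1.0]]
contact_force: [1.6, -0.5, -0.3]
grip_width: 85.4
grip_force: 0.0
```

Call:
jog_arm(fingers=[1,1,1,1,1,1,1,1], offset=[[-30,-45,0],[-60,-90,0],[-95,-140,10],[-130,-190,20],[-165,-240,40],[-170,-250,70],[-170,-250,80],[-170,-250,80]], angular=[[0,0,0.08],[0,0,0.17],[0,0,0.17],[0,0,0.17],[0,0,0.17],[0,0,0.17],[0,0,0.17],[0,0,0.17]])

```text
clock: 19.48
tool_pos: [607.0, -23.7, 150.7]
ee_rot: [[-0.986, 0.167, -0.002], [0.167, 0.986, 0.001], [0.002, 0.001, -1.0]]
contact_force: [0.3, 0.5, 0.2]
grip_width: 85.2
grip_force: 0.0
```

Run:
```python
from h import *
t=snap('top','t4.png');w=snap('wrist','w4.png');s=snap('scene','s4.png')
b=cv2.resize(s['image'][100:300,100:470],(400,216))
cv2.imwrite('pics/c4.png',np.vstack([np.hstack([cv2.resize(w['image'],(400,300)),cv2.resize(t['image'],(400,300))]),np.hstack([b,cv2.resize(w['image'][170:310,150:410],(400,216))])])[...,::-1])
o=robot.get_obs();print(o['tool_pos'],o['ee_rot'].round(3).tolist())
c,sn=np.cos(-.17),np.sin(-.17)
for L,W,z in((20,8,78),(32,22,32)):
    P=[(608+c*x-sn*y,-26+sn*x+c*y,z) for x,y in((-L,-W),(L,-W),(L,W),(-L,W))]
    print(proj(w,P).round(1).tolist(),((proj(w,P)-[150,170])*[400/260,216/140]+[400,300]).round().tolist())
```

```text
[608.28141119 -23.9244758  152.70382942] [[-0.986, 0.167, 0.002], [0.167, 0.986, 0.001], [-0.002, 0.001, -1.0]]
[[242.5, 176.5], [243.1, 224.8], [263.2, 224.9], [263.7, 176.6]] [[542.0, 310.0], [543.0, 385.0], [574.0, 385.0], [575.0, 310.0]]
[[228.7, 149.4], [230.5, 215.8], [276.5, 215.9], [278.2, 149.5]] [[521.0, 268.0], [524.0, 371.0], [595.0, 371.0], [597.0, 268.0]]
```

View pics/c4.png

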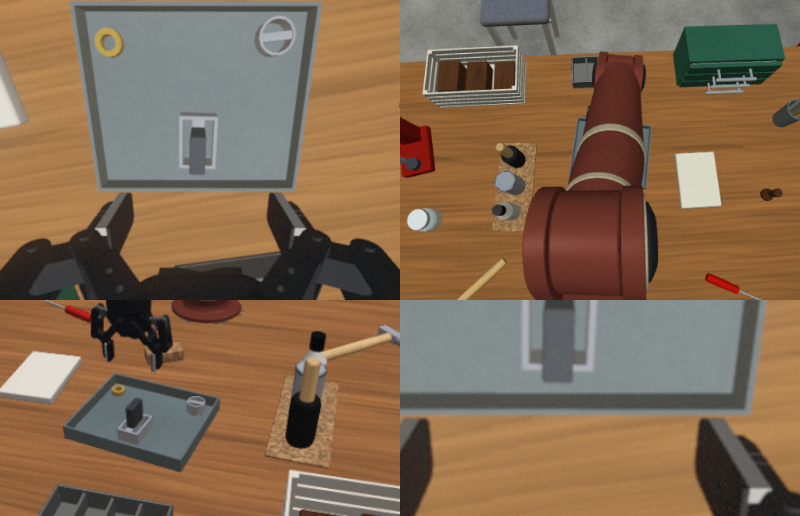

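All three stand on the mat. The die's grip sits in the wrist crop as predicted, with its yaw aligned to the tool.

Call:
jog_arm(fingers=[0.5,0.3,0.3,0.3,0.3], offset=[[0,0,30],[0,0,80],[0,0,105],[0,0,107],[0,0,107]], angular=[[0,0,0],[0,0,0],[0,0,0],[0,0,0],[0,0,0]])

```text
clock: 20.25
tool_pos: [609.0, -25.2, 46.0]
ee_rot: [[-0.986, 0.168, 0.003], [0.168, 0.986, -0.0], [-0.003, 0.0, -1.0]]
contact_force: [0.0, -0.6, -0.4]
grip_width: 55.5
grip_force: 0.0
```

Call:
jog_arm(fingers=[-0.2,-0.5,-1,-1,-1,-1], offset=[[0,0,0],[0,0,0],[0,0,0],[0,0,0],[0,0,0],[0,0,0]], angular=[[0,0,0],[0,0,0],[0,0,0],[0,0,0],[0,0,0],[0,0,0]], squeeze=60)

```text
clock: 21.0
tool_pos: [608.3, -25.7, 45.3]
ee_rot: [[-0.986, 0.169, 0.002], [0.169, 0.986, -0.0], [-0.002, 0.0, -1.0]]
contact_force: [-1.7, 0.1, 6.0]
grip_width: 15.2
grip_force: 58.9
```

Call:
jog_arm(fingers=[-1,-1,-1,-1,-1], offset=[[0,0,-20],[0,0,-60],[0,0,-80],[0,0,-80],[0,0,-80]], angular=[[0,0,0],[0,0,0],[0,0,-0.05],[0,0,-0.15],[0,0,-0.173]])

```text
clock: 21.62
tool_pos: [606.9, -25.5, 123.7]
ee_rot: [[-1.0, -0.003, -0.002], [-0.003, 1.0, 0.0], [0.002, 0.0, -1.0]]
contact_force: [-0.5, 0.0, -2.5]
grip_width: 15.1
grip_force: 58.7
```

Call:
jog_arm(fingers=[-1,-1,-1,-1,-1,-1,-1,-1], offset=[[20,-40,0],[46,-90,0],[72,-140,0],[98,-190,0],[122,-240,0],[144,-276,0],[144,-276,30],[144,-276,30]], angular=[[0,0,0],[0,0,0],[0,0,0],[0,0,0],[0,0,0],[0,0,0],[0,0,0],[0,0,0]])

```text
clock: 22.62
tool_pos: [462.2, -300.8, 91.8]
ee_rot: [[-1.0, -0.001, -0.006], [-0.001, 1.0, 0.004], [0.006, 0.004, -1.0]]
contact_force: [0.5, 0.5, -2.2]
grip_width: 15.1
grip_force: 58.9
```

Run:
```python
from h import *
t=snap('top','t5.png');w=snap('wrist','w5.png');s=snap('scene','s5.png')
cv2.imwrite('pics/c5.png',np.vstack([np.hstack([cv2.resize(w['image'],(400,300)),cv2.resize(t['image'][170:290,330:490],(400,300))]),np.hstack([cv2.resize(s['image'][110:270,80:380],(400,213)),cv2.resize(s['image'][135:215,85:235],(400,213))])])[...,::-1])
o=robot.get_obs();print(o['tool_pos'],o['ee_rot'].round(3).tolist())
hs=cv2.cvtColor(s['image'],cv2.COLOR_RGB2HSV)
m=((hs[...,1]<40)&(hs[...,2]>170)).astype(np.uint8);m[:145]=0;m[205:]=0;m[:,:95]=0;m[:,185:]=0
ct=max(cv2.findContours(m,0,2)[0],key=cv2.contourArea)
P=ray(s,ct.reshape(-1,2),20)[:,:2].astype(np.float32);r=cv2.minAreaRect(P);print(r,cv2.boxPoints(r).round().tolist())
```

```text
[ 465.55067451 -301.24794266   94.65250816] [[-1.0, -0.005, 0.001], [-0.005, 1.0, 0.0], [-0.001, 0.0, -1.0]]
((468.1155090332031, -296.49774169921875), (179.63446044921875, 127.78593444824219), 0.538119375705719) [[378.0, -233.0], [379.0, -361.0], [559.0, -360.0], [557.0, -232.0]]
```

View pics/c5.png

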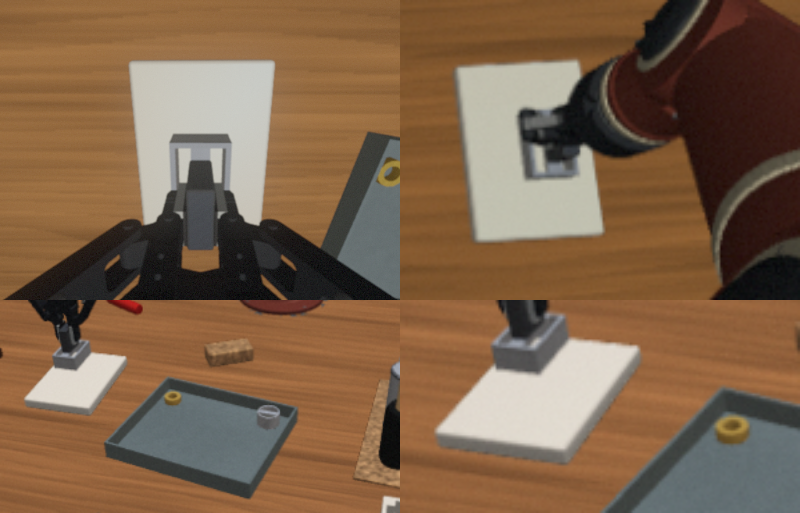

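Call:
jog_arm(fingers=[-1,-1,-1,-1,-1,-1], offset=[[-2,2,10],[-2,2,25],[-2,2,32],[-2,2,35],[-2,2,36],[-2,2,36]], angular=[[0,0,0],[0,0,0],[0,0,0],[0,0,0],[0,0,0],[0,0,0]])

```text
clock: 23.52
tool_pos: [465.8, -299.5, 59.4]
ee_rot: [[-1.0, -0.003, -0.001], [-0.003, 1.0, 0.001], [0.001, 0.001, -1.0]]
contact_force: [-3.7, 2.3, 6.2]
grip_width: 14.9
grip_force: 60.4
```

Call:
jog_arm(fingers=[-0.5,0,0.5,1,1,1,1,1], offset=[[0,0,0],[0,0,0],[0,0,0],[0,0,-15],[0,0,-60],[0,0,-110],[-20,40,-162],[-40,90,-162]], angular=[[0,0,0],[0,0,0],[0,0,0],[0,0,0],[0,0,0],[0,0,0],[0,0,0],[0,0,0]])

```text
clock: 24.52
tool_pos: [508.7, -212.4, 225.8]
ee_rot: [[-1.0, 0.002, 0.01], [0.002, 1.0, -0.005], [-0.01, -0.005, -1.0]]
contact_force: [1.1, 0.6, -1.1]
grip_width: 85.6
grip_force: 0.0
```

Call:
jog_arm(fingers=[1,1,1,1,1,1,1,1], offset=[[-15,50,0],[-24,100,0],[-24,150,0],[-24,205,0],[-10,260,0],[10,310,0],[34,360,0],[50,390,0]], angular=[[0,0,0],[0,0,0],[0,0,0],[0,0,0],[0,0,0],[0,0,0],[0,0,0],[0,0,0]])

```text
clock: 25.52
tool_pos: [453.6, 183.0, 221.3]
ee_rot: [[-1.0, -0.007, 0.001], [-0.007, 1.0, 0.002], [-0.001, 0.002, -1.0]]
contact_force: [0.3, -0.1, -0.4]
grip_width: 85.4
grip_force: 0.0
```

Run:
```python
from h import *
t=snap('top','t6.png');s=snap('scene','s6.png')
cv2.imwrite('pics/c6.png',np.vstack([np.hstack([cv2.resize(t['image'],(400,300)),cv2.resize(t['image'][180:280,335:435],(300,300))]),np.hstack([cv2.resize(s['image'][110:270,80:470],(400,164)),cv2.resize(s['image'][145:205,90:190],(300,180))[:164]])])[...,::-1])
o=robot.get_obs();print(o['tool_pos'],o['ee_rot'].round(3).tolist())
```

```text
[452.67780369 184.78818578 221.21597112] [[-1.0, -0.012, -0.001], [-0.012, 1.0, 0.003], [0.001, 0.003, -1.0]]
```

View pics/c6.png

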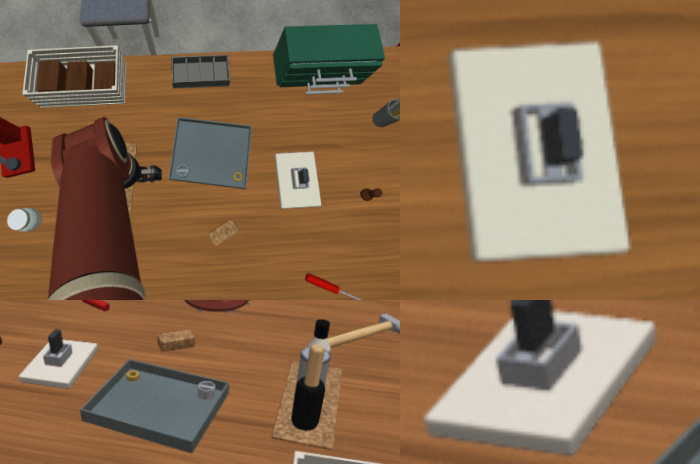

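Run:
```python
from h import *
t=snap('top')
f=lambda p:(np.array(p,float)-[400,0]+.5)/3-.5+[335,180]
B=ray(t,f([(455,48),(600,44),(628,249),(475,259)]),20)[:,:2];D=ray(t,f([(516,106),(579,104),(582,182),(521,185)]),46)[:,:2]
for P in(B,D):
    print(P.round(1).tolist(),P.mean(0).round(1),np.degrees([np.arctan2(*(P[0]-P[3])[::-1]),np.arctan2(*(P[1]-P[2])[::-1])]).round(1))
```

```text
[[552.8, -238.4], [550.4, -364.6], [375.7, -364.1], [374.1, -236.0]] [ 463.3 -300.8] [-0.8 -0.1]
[[495.5, -276.6], [494.6, -329.3], [430.3, -323.2], [430.3, -272.9]] [ 462.7 -300.5] [-3.2 -5.4]
```

Run:
```python
from h import *
ims=[snap('top') for _ in range(6)]
t=ims[0];g=np.mean([cv2.cvtColor(i['image'],cv2.COLOR_RGB2GRAY).astype(float) for i in ims],0)
print(g[212:246:1,370:398].astype(int)[::2])
def edge(rows,c0,c1,th,rev=False):
    out=[]
    for r in rows:
        cs=range(c0,c1) if not rev else range(c1,c0,-1)
        st=-1 if rev else 1
        for c in cs:
            if g[r,c]>=th>g[r,c+st]:
                out.append((c+st*(g[r,c]-th)/(g[r,c]-g[r,c+st]),r));break
    return np.array(out)
def ang(e,z):
    P=ray(t,e,z)[:,:2];k=np.polyfit(P[:,0],P[:,1],1);return np.degrees(np.arctan(k[0])).round(2),P.mean(0).round(1)
print('die L',ang(edge(range(218,239),362,380,170),46));print('die R',ang(edge(range(218,239),385,408,170,True),46))
```

```text
[[208 208 208 208 209 208 208 208 208 208 208 208 207 208 208 208 208 208
  208 208 208 208 209 208 208 208 208 207]
 [208 207 208 208 202 196 196 195 193 191 191 191 191 183 178 179 179 179
  171 167 166 166 181 203 208 208 208 208]
 [208 200 166 112  85 119 136 119 107 107 100 126 144 144 144 134 119  83
   65  67  73  84  78 129 193 208 208 208]
 [208 198 148  85  85 115 146 158 162 175 142 112 128 127  97  56  37  44
   58  63  62  63  63  64 173 205 208 209]
 [208 209 162  86  85 102 129 182 209 208 176 108  47  37  37  37  37  36
   56  64  64  63  63  63 115 192 208 208]
 [208 208 174 109  86  99 128 168 198 208 181 114  49  37  36  36  38  37
   56  63  62  63  64  63 110 191 208 208]
 [208 208 180 120  86  85 119 160 195 208 208 151  61  37  36  37  38  38
   50  61  63  64  63  61  61 185 208 208]
 [209 208 194 140  86  85 117 147 187 207 208 155  69  38  36  38  36  37
   41  58  63  62  63  62  65 136 196 209]
 [208 208 208 160  87  86 102 131 184 208 207 174 105  47  37  36  36  37
   36  56  62  63  62  63  63 119 193 208]
 [208 208 208 173 109  86  99 129 168 199 207 1
[... 291 characters left out ...]
182 204 208]
 [208 208 208 207 158  87  87 104 132 181 206 208 173 128 139 150 149 147
  146 176 127  87  88  91 133 169 201 207]
 [208 209 208 208 166 101  88 101 130 166 189 192 167 128 136 147 146 146
  144 159 140 118 120 121 139 156 199 208]
 [208 208 208 208 178 118  85  81 108 120 117 117 117 116 107 109 113 112
  113 105 114 118 119 151 171 180 203 208]
 [208 208 208 209 209 197 188 187 188 188 202 209 208 208 208 208 208 208
  208 208 208 208 208 208 208 209 209 208]
 [209 208 209 208 208 208 208 209 208 208 209 208 208 209 208 208 208 209
  209 208 208 208 209 208 208 209 209 209]]
die L (np.float64(-0.12), array([ 463.3, -271.3]))
die R (np.float64(-5.49), array([ 460.6, -326.7]))
```

The die stands square in the middle of the block: its left edge is at -0.1° and its centre is within about 1 mm of the block's. Now the returns, bottle first.

Call:
jog_arm(fingers=[1,1,1,1,1,1,1,1], offset=[[20,35,0],[45,80,0],[69,122,0],[69,122,20],[69,122,60],[69,122,90],[69,122,99],[69,122,99]], angular=[[0,0,0],[0,0,0],[0,0,0],[0,0,0],[0,0,0],[0,0,0],[0,0,0],[0,0,0]])

```text
clock: 26.98
tool_pos: [386.2, 301.4, 121.3]
ee_rot: [[-1.0, -0.002, -0.0], [-0.002, 1.0, -0.0], [0.0, -0.0, -1.0]]
contact_force: [0.3, -0.2, -0.2]
grip_width: 85.2
grip_force: 0.0
```

Call:
jog_arm(fingers=[-0.1,-0.3,-1,-1,-1,-1], offset=[[0,0,0],[0,0,0],[0,0,0],[0,0,0],[0,0,0],[0,0,0]], angular=[[0,0,0],[0,0,0],[0,0,0],[0,0,0],[0,0,0],[0,0,0]], squeeze=40)

```text
clock: 27.72
tool_pos: [386.1, 302.2, 122.0]
ee_rot: [[-1.0, -0.003, 0.001], [-0.003, 1.0, 0.001], [-0.001, 0.001, -1.0]]
contact_force: [-0.5, 0.8, 6.4]
grip_width: 27.9
grip_force: 39.6
```

Call:
jog_arm(fingers=[-1,-1,-1,-1,-1,-1,-1,-1], offset=[[0,0,-20],[0,0,-60],[0,0,-100],[-20,-40,-110],[-45,-92,-110],[-70,-144,-110],[-95,-196,-110],[-120,-247,-110]], angular=[[0,0,0],[0,0,0],[0,0,0],[0,0,0],[0,0,0],[0,0,0],[0,0,0],[0,0,0]])

```text
clock: 28.72
tool_pos: [506.1, 53.3, 230.3]
ee_rot: [[-1.0, -0.003, -0.002], [-0.003, 1.0, -0.0], [0.002, -0.0, -1.0]]
contact_force: [0.3, 0.3, -3.4]
grip_width: 27.9
grip_force: 40.3
```

Call:
jog_arm(fingers=[-1,-1,-1,-1,-1,-1,-1,-1], offset=[[-25,-50,0],[-50,-105,0],[-76,-155,0],[-76,-155,10],[-76,-155,50],[-76,-155,90],[-76,-155,104],[-76,-155,106]], angular=[[0,0,0],[0,0,0],[0,0,0],[0,0,0],[0,0,0],[0,0,0],[0,0,0],[0,0,0]])

```text
clock: 29.72
tool_pos: [582.3, -99.0, 124.4]
ee_rot: [[-1.0, -0.004, -0.002], [-0.004, 1.0, 0.001], [0.002, 0.001, -1.0]]
contact_force: [0.2, 0.1, -2.4]
grip_width: 27.8
grip_force: 40.4
```

Call:
jog_arm(fingers=[-1,-1,-1,-1], offset=[[0,0,1],[0,0,3],[0,0,4],[0,0,4]], angular=[[0,0,0],[0,0,0],[0,0,0],[0,0,0]])

```text
clock: 30.22
tool_pos: [583.5, -99.7, 122.1]
ee_rot: [[-1.0, -0.003, 0.002], [-0.003, 1.0, -0.0], [-0.002, -0.0, -1.0]]
contact_force: [-1.2, -0.0, -0.2]
grip_width: 28.1
grip_force: 40.8
```

Call:
jog_arm(fingers=[0.3,1,1,1,1,1,1,1], offset=[[0,0,0],[0,0,0],[0,0,0],[0,0,-20],[0,0,-70],[0,0,-100],[11,40,-100],[26,95,-100]], angular=[[0,0,0],[0,0,0],[0,0,0],[0,0,0],[0,0,0],[0,0,0],[0,0,0],[0,0,0]])

```text
clock: 31.22
tool_pos: [557.0, -5.6, 222.0]
ee_rot: [[-1.0, 0.001, 0.002], [0.001, 1.0, -0.001], [-0.002, -0.001, -1.0]]
contact_force: [0.4, 0.7, -0.0]
grip_width: 85.2
grip_force: 0.0
```

Call:
jog_arm(fingers=[1,1,1,1,1,1,1,1], offset=[[16,55,0],[32,110,0],[48,165,0],[64,220,0],[78,270,0],[85,300,10],[85,300,46],[85,300,46]], angular=[[0,0,0],[0,0,0],[0,0,0],[0,0,0],[0,0,0],[0,0,0],[0,0,0],[0,0,0]])

```text
clock: 32.22
tool_pos: [468.8, 294.1, 173.1]
ee_rot: [[-1.0, -0.004, -0.005], [-0.004, 1.0, -0.004], [0.005, -0.004, -1.0]]
contact_force: [-0.1, 0.1, -0.6]
grip_width: 85.5
grip_force: 0.0
```

Call:
jog_arm(fingers=[1,1,1,1,1], offset=[[0,0,20],[0,0,60],[0,0,90],[0,0,100],[0,0,100]], angular=[[0,0,0],[0,0,0],[0,0,0],[0,0,0],[0,0,0]])

```text
clock: 32.85
tool_pos: [471.5, 294.8, 76.0]
ee_rot: [[-1.0, -0.002, 0.001], [-0.002, 1.0, 0.0], [-0.001, 0.0, -1.0]]
contact_force: [0.8, -0.2, 0.5]
grip_width: 85.3
grip_force: 0.0
```

Call:
jog_arm(fingers=[0.6,0.3,-1,-1,-1], offset=[[0,0,0],[0,0,0],[0,0,0],[0,0,0],[0,0,0]], angular=[[0,0,0],[0,0,0],[0,0,0],[0,0,0],[0,0,0]], squeeze=50)

```text
clock: 33.48
tool_pos: [471.8, 294.9, 77.0]
ee_rot: [[-1.0, -0.003, 0.002], [-0.003, 1.0, 0.001], [-0.002, 0.001, -1.0]]
contact_force: [0.1, -2.1, 6.2]
grip_width: 59.0
grip_force: 52.8
```

Call:
jog_arm(fingers=[-1,-1,-1,-1,-1,-1,-1,-1], offset=[[0,0,-20],[0,0,-55],[0,-10,-80],[-10,-60,-80],[-21,-120,-80],[-32,-180,-80],[-43,-240,-80],[-54,-290,-80]], angular=[[0,0,0],[0,0,0],[0,0,0],[0,0,0],[0,0,0],[0,0,0],[0,0,0],[0,0,0]])

```text
clock: 34.48
tool_pos: [525.1, 2.5, 155.2]
ee_rot: [[-1.0, -0.002, -0.001], [-0.002, 1.0, -0.001], [0.001, -0.001, -1.0]]
contact_force: [0.9, 0.9, -3.8]
grip_width: 59.0
grip_force: 55.1
```

Call:
jog_arm(fingers=[-1,-1,-1,-1,-1,-1,-1,-1], offset=[[0,-24,0],[0,-24,0],[0,-24,30],[0,-24,60],[0,-24,74],[0,-24,77],[0,-24,78],[0,-24,78]], angular=[[0,0,0],[0,0,0],[0,0,0],[0,0,0],[0,0,0],[0,0,0],[0,0,0],[0,0,0]])

```text
clock: 35.48
tool_pos: [526.4, -18.8, 78.2]
ee_rot: [[-1.0, -0.003, 0.002], [-0.003, 1.0, -0.0], [-0.002, -0.0, -1.0]]
contact_force: [-0.4, -0.4, -3.0]
grip_width: 58.9
grip_force: 55.2
```

Call:
jog_arm(fingers=[-1,-1,-1], offset=[[0,0,0.5],[0,0,1],[0,0,1]], angular=[[0,0,0],[0,0,0],[0,0,0]])

```text
clock: 35.85
tool_pos: [526.2, -18.9, 77.0]
ee_rot: [[-1.0, -0.003, 0.001], [-0.003, 1.0, 0.0], [-0.001, 0.0, -1.0]]
contact_force: [-0.8, -0.1, 2.1]
grip_width: 59.1
grip_force: 55.6
```

Call:
jog_arm(fingers=[1,1,1,1,1,1,1,1], offset=[[0,0,0],[0,0,0],[0,0,0],[0,0,-20],[0,0,-70],[0,0,-120],[-3,30,-160],[-8,78,-160]], angular=[[0,0,0],[0,0,0],[0,0,0],[0,0,0],[0,0,0],[0,0,0],[0,0,0],[0,0,0]])

```text
clock: 36.85
tool_pos: [536.1, 57.9, 240.3]
ee_rot: [[-1.0, 0.002, 0.009], [0.002, 1.0, -0.0], [-0.009, -0.0, -1.0]]
contact_force: [1.2, 0.9, 0.2]
grip_width: 85.5
grip_force: 0.0
```

Call:
jog_arm(fingers=[1,1,1,1,1,1,1,1], offset=[[-6,60,0],[-12,120,0],[-18,180,0],[-23,230,0],[-23,230,0],[-23,230,40],[-23,230,90],[-23,230,93]], angular=[[0,0,0],[0,0,0],[0,0,0],[0,0,0],[0,0,0],[0,0,0],[0,0,0],[0,0,0]])

```text
clock: 37.85
tool_pos: [553.0, 286.6, 139.6]
ee_rot: [[-1.0, -0.002, -0.008], [-0.002, 1.0, -0.005], [0.008, -0.005, -1.0]]
contact_force: [-0.5, -0.1, 0.5]
grip_width: 85.5
grip_force: 0.0
```

Call:
jog_arm(fingers=[1,-0.3,-0.5,-1,-1,-1,-1], offset=[[0,0,0],[0,0,0],[0,0,0],[0,0,0],[0,0,0],[0,0,0],[0,0,0]], angular=[[0,0,0],[0,0,0],[0,0,0],[0,0,0],[0,0,0],[0,0,0],[0,0,0]], squeeze=50)

```text
clock: 38.72
tool_pos: [556.2, 289.5, 144.3]
ee_rot: [[-1.0, -0.003, 0.001], [-0.003, 1.0, 0.001], [-0.001, 0.001, -1.0]]
contact_force: [-0.7, 0.1, 4.7]
grip_width: 27.0
grip_force: 50.3
```

Call:
jog_arm(fingers=[-1,-1,-1,-1,-1,-1,-1,-1], offset=[[0,0,-20],[0,0,-60],[0,0,-90],[-15,-45,-90],[-30,-100,-90],[-45,-155,-90],[-60,-205,-90],[-70,-244,-90]], angular=[[0,0,0],[0,0,0],[0,0,0],[0,0,0],[0,0,0],[0,0,0],[0,0,0],[0,0,0]])

```text
clock: 39.72
tool_pos: [625.3, 41.8, 230.6]
ee_rot: [[-1.0, -0.0, -0.005], [-0.0, 1.0, -0.002], [0.005, -0.002, -1.0]]
contact_force: [0.8, 0.2, -5.1]
grip_width: 26.9
grip_force: 50.3
```

Call:
jog_arm(fingers=[-1,-1,-1,-1,-1,-1,-1,-1], offset=[[0,0,0],[0,0,0],[0,0,30],[0,0,65],[0,0,80],[0,0,85],[0,0,87],[0,0,87]], angular=[[0,0,0],[0,0,0],[0,0,0],[0,0,0],[0,0,0],[0,0,0],[0,0,0],[0,0,0]])

```text
clock: 40.72
tool_pos: [627.3, 45.6, 147.5]
ee_rot: [[-1.0, -0.003, 0.002], [-0.003, 1.0, 0.0], [-0.002, 0.0, -1.0]]
contact_force: [0.3, 0.3, -4.7]
grip_width: 26.9
grip_force: 50.5
```

Call:
jog_arm(fingers=[-1,-1,-1,-1], offset=[[0,0,1],[0,0,2],[0,0,2],[0,0,2]], angular=[[0,0,0],[0,0,0],[0,0,0],[0,0,0]])

```text
clock: 41.22
tool_pos: [626.5, 45.4, 144.4]
ee_rot: [[-1.0, -0.003, -0.0], [-0.003, 1.0, -0.0], [0.0, -0.0, -1.0]]
contact_force: [-0.2, 0.2, -5.2]
grip_width: 26.8
grip_force: 50.5
```

Call:
jog_arm(fingers=[-1,-1,-1], offset=[[0,0,0.5],[0,0,1],[0,0,1]], angular=[[0,0,0],[0,0,0],[0,0,0]])

```text
clock: 41.6
tool_pos: [626.9, 45.5, 144.4]
ee_rot: [[-1.0, -0.003, 0.001], [-0.003, 1.0, 0.0], [-0.001, 0.0, -1.0]]
contact_force: [-2.1, -0.1, 2.1]
grip_width: 26.7
grip_force: 51.2
```

Contact made. I'll release, back off toward the mat side and check.

Call:
jog_arm(fingers=[0,1,1,1,1,1,1,1], offset=[[0,0,0],[0,0,0],[0,0,0],[0,0,0],[0,0,-40],[0,0,-90],[0,0,-130],[10,40,-130]], angular=[[0,0,0],[0,0,0],[0,0,0],[0,0,0],[0,0,0],[0,0,0],[0,0,0],[0,0,0]])

```text
clock: 42.6
tool_pos: [619.6, 80.8, 277.9]
ee_rot: [[-1.0, 0.005, 0.01], [0.005, 1.0, -0.003], [-0.01, -0.002, -1.0]]
contact_force: [-0.0, 0.5, 0.3]
grip_width: 85.0
grip_force: 0.0
```

Call:
jog_arm(fingers=[1,1,1,1,1,1,1,1], offset=[[20,50,0],[50,100,0],[80,150,0],[110,200,0],[140,250,0],[170,300,0],[200,350,0],[200,350,0]], angular=[[0,0,0],[0,0,0],[0,0,0],[0,0,0],[0,0,0],[0,0,0],[0,0,0],[0,0,0]])

```text
clock: 43.6
tool_pos: [409.6, 441.1, 272.9]
ee_rot: [[-1.0, -0.015, -0.004], [-0.015, 1.0, 0.004], [0.004, 0.004, -1.0]]
contact_force: [0.7, -0.5, -0.3]
grip_width: 85.6
grip_force: 0.0
```

Run:
```python
from h import *
t=snap('top','t9.png');s=snap('scene','s9.png')
a=cv2.imread('pics/top0.png');b=cv2.imread('pics/t9.png');c=cv2.imread('pics/scene0.png');d=cv2.imread('pics/s9.png')
R=lambda im,x0,x1,y0,y1:cv2.resize(im[y0:y1,x0:x1],(390,290),interpolation=cv2.INTER_CUBIC)
cv2.imwrite('pics/c9.png',np.vstack([np.hstack([R(a,205,345,140,245),R(b,205,345,140,245)]),np.hstack([R(c,90,310,145,265),R(d,90,310,145,265)])]))
# shift of each thing's top by phase correlation before/after, in pixels
for n,p,z in(('maul',(627,45,150),150),('tin',(525.5,-18.7,121),121),('bottle',(582.5,-99.5,130),130),('round',(507,74,30),30)):
  for nm,x,y,v in(('T',a,b,t),('S',c,d,s)):
    u,w=proj(v,p)[0].round().astype(int);h=11
    tp=x[w-h:w+h+1,u-h:u+h+1];r=cv2.matchTemplate(cv2.resize(y[w-h-6:w+h+7,u-h-6:u+h+7],None,fx=4,fy=4,interpolation=2),cv2.resize(tp,None,fx=4,fy=4,interpolation=2),cv2.TM_CCOEFF_NORMED)
    _,m,_,l=cv2.minMaxLoc(r);dp=np.array(l)/4-6
    print(n,nm,dp,round(m,2),(ray(v,[(u,w)+dp],z)-ray(v,[(u,w)],z)).round(1)[0,:2])
print(robot.get_obs()['tool_pos'])
```

```text
maul T [-0.25 -0.25] 0.99 [0.6 0.5]
maul S [0.5 0. ] 0.98 [-0.2  0.9]
tin T [1. 0.] 0.87 [-0.1 -2.3]
tin S [-0.25  0.25] 0.98 [ 1.1 -0.2]
bottle T [-0.5 -0.5] 0.99 [1.3 1.1]
bottle S [0.  0.5] 0.99 [1.8 0.7]
round T [0. 0.] 0.99 [0. 0.]
round S [0. 0.] 1.0 [0. 0.]
[414.88600015 435.0720647  273.07930259]
```

View pics/c9.png

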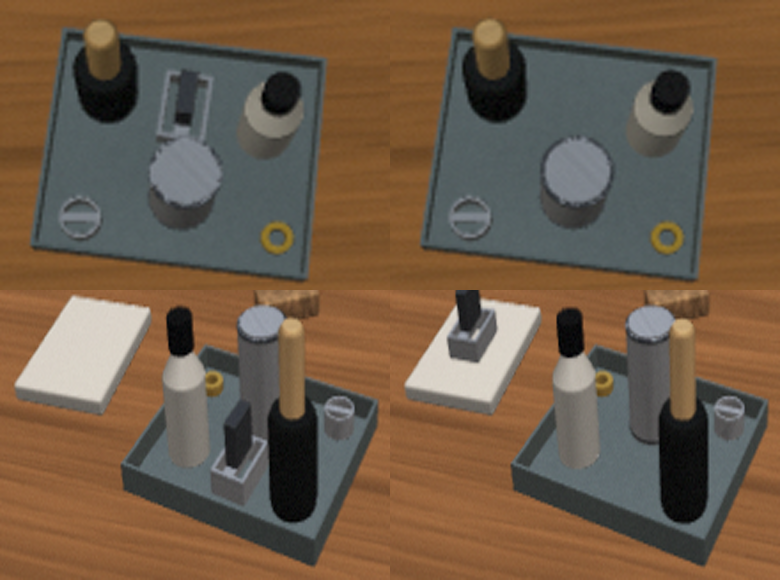

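The before and after views match. The maul, tin and bottle stand upright within about 2 mm of their starting spots, the round die hasn't moved, and the strap die stands on the block.

```bash
python3 -c "
from bench import job
print(job.sign_off())"
```

```text
the job is handed in; nothing more can be done
None
```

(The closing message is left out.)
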